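# Third hand at the conditioning chamber: hold the lever module in its wall bay

## Task

Be my third hand: pick up the response-lever module from the bench (the one with a lever blade sticking out of its plate), keep it upright and, without ramming the chamber, set it in the open bay of the chamber wall with the lever pointing in, the plate's lower edge resting on the sill and the plate centred across the bay. Press the plate flush against the two uprights with a steady push of about 10 newtons, so that I can drive the screws from inside, and finish while you are still gripping and pressing it there: do not let go. Leave the nose-poke module, the screw dish and the screwdriver where they are.

Things in the scene. Friction and masses are not known exactly. Their poses are not given: they have to be found in the camera images.
- lever_center (a point): Centre of the lever module's dark box housing, half-way up: 46 mm wide (y), 69 mm deep (x), 90 mm high, standing on the bench. x points out of the plate's front (lever side), y across, z up. The plate's front face is 37.5 mm ahead (+x), the bottom 45 mm below. Best gripped across the 46 mm width near the housing's top, so that the hand clears plate and chamber wall.
- plate_foot (a point): Middle of the lower edge of the lever module's aluminium plate, on its front face; axes as lever_center. The plate is 84 mm wide, 100 mm high, 3 mm thick, level with the housing below, 10 mm above it on top. The lever blade, 21 mm wide, sticks 22 mm out of the front, 36 mm above the bottom.
- lever_module: The lever module as a whole (0.27 to 0.44 kg): plate with lever blade in front, housing behind. Origin and axes are those of plate_foot.
- bay (a point): The open bay in the chamber wall facing the robot: the point on the sill's top, in the plane of the uprights' front faces, midway between them. x points level into the chamber, square to the wall, y along it, z up. The sill's top is 34 mm above the bench, jutting 18 mm ahead of the uprights. Opening 56 mm wide. Rightly set, plate_foot lies on this point with the same axes.
- uprights: The two aluminium uprights beside the bay, rigid (a push rises steeply on contact, 10 N within about 2 mm), each 30 mm wide and 106 mm high above the sill (the wall's top); the plate overlaps each by 14 mm. Bearing down on the sill (smooth) makes the plate rub there, which takes a little of the push. Fixed to the chamber. Origin on the bench straight below bay, same axes.
- chamber: The conditioning chamber, fixed to the bench: clear box 196 mm wide, 205 mm long, its top 140 mm above the bench, roof taken off, on a black base board 270 x 270 x 10 mm that reaches 30 mm ahead of the wall. Origin on the bench straight below bay, same axes.
- poke_center (a point): Nose-poke module, a bystander: a plate 84 x 100 mm with a round port and a lamp in front, and a low black housing 50 mm wide, 46 mm deep, 50 mm high. The point is the housing's centre, 25 mm up and 26 mm behind the plate's front face; x out of the front, z up.
- poke_module: The nose-poke module as a whole; origin at the middle of the lower edge of its plate, on the front face; x out of the front, z up.
- screw_dish: Round steel dish with screws, a bystander, 68 mm across, 22 mm high; origin under its centre.
- screwdriver: Screwdriver, a bystander, about 190 mm long, lying on the bench; its handle to its own -x.
Not all that is in view belongs to the job. What is shaped like the lever_module but blue is not meant.

How it is judged (in metres and radians):
At the end, for the whole second after the job is handed in: Plate foot within 3 mm of the wall plane and of the sill's top and 4 mm of the bay's middle, plate flush and upright within 0.05 rad, pressing on the uprights with 4 to 18 N, at rest, the gripper still on the module (x of plate_foot in the frame of bay between -0.003 and 0.003 m and y of plate_foot in the frame of bay between -0.004 and 0.004 m and z of plate_foot in the frame of bay between -0.003 and 0.003 m and angle between the x axis of plate_foot and the x axis of bay, either way round below 0.05 rad and angle between plate_foot's own z axis and vertical below 0.05 rad and contact force between lever_module and uprights between 4 and 18 N and contact force between the fingers and lever_module above 2 N and linear speed of lever_module below 0.01 m/s); the arm keeps its last pose, push and grip.
It fails at once if the module rams the chamber (over 45 N) (contact force between lever_module and chamber above 45 N).
It fails at once if the hand rams the chamber (over 45 N) (contact force between the arm and chamber above 45 N).
It fails at once if the lever module is tipped over or dropped on its side (angle between plate_foot's own z axis and vertical above 0.6 rad).
It fails at once if a bystander is shifted by more than 20 mm or the nose-poke module tipped (distance of any of poke_module, screw_dish, screwdriver from where it was at the start of the episode above 0.02 m or angle between poke_module's own z axis and vertical above 0.4 rad).
It also fails if it takes over 58 s, if anything falls off the work surface, if the arm or the gripper's body presses on something with over 40 N, if the wrist force passes 120 N, or if a joint passes its speed limit or range.

## Robot

A 6-joint arm with a two-finger parallel gripper is mounted at the origin on the work surface. World frame = base frame: x ahead of the robot, y to its left, z up, the work surface at z = 0. Lengths are in m, angles in degrees, forces in N, time in s.
With the tool pointing down it reaches from about 0.375 to 0.75 m from the base axis. Payload 9 kg.
Tool frame: the origin (TCP) lies where the fingers leave the gripper's body, on its centre line; the fingertips stand 73 mm ahead of it and the grasp point (between the pads) lies 54 mm ahead of it (robot.tip_reach is the distance from the TCP to the fingertips, in m); z points along the fingers, y is the direction in which the jaws open and shut (so a half turn about z gives the same grasp; the last joint's range is limited). The gripper opens to 85 mm and grips with 20 to 120 N. Pads are 22 mm wide; open, the fingers measure 114 mm over their backs; the gripper's body (76 mm by 85 mm) begins 54 mm behind the grasp point. The pads swing forward as they close: fully open they stand 13 mm farther back than shut.
Start: joints at [-87.302, 5.964, 5.575, 89.605, 0, 77.527], TCP at [0.157, -0.579, 0.304] pointing down, gripper open.
Joint ranges: [-171.21, 171.21], [-48.23, 106.86], [-62.78, 66.21], [-105.2, 120.99], [-86.42, 89.51], [-180, 180]. Speed limits (degrees/s): [127.2, 127.2, 147.25, 180, 180, 180].

## Interface

Orientations are given as [roll, pitch, yaw] about the fixed x, y, z axes, in that order (R = Rz(yaw) Ry(pitch) Rx(roll)).
In Python, from plant import robot gives the robot as it stands. Calls block until the motion is done:
- robot.move_pose(position, orientation): joint-space move of the TCP to a pose.
- robot.line_to(position, vel=0.15, rotation=None, guard=None): straight line of the TCP; rotation=None keeps the orientation; vel is the mean speed in m/s. With guard (N) it stops when the force on the tool has changed by that much, and returns True; else False.
- robot.goto_joints(angles): joint-space move.
- robot.set_gripper(opening): finger opening in m; the grip force is fixed at half the most; returns when the fingers have stopped.
- robot.pause(seconds).
- robot.ik(position, orientation): joint angles nearest the present ones, or None.
- robot.observe(): the state.
- robot.grab_frame(name): name is "side" or "top"; returns the picture (480x640x3 uint8, blue, green, red); there is no depth.
- robot.get_calibration(name): a dict with "vertical_fov" (degrees; the focal length in pixels is half the picture's height over the tangent of half this angle, whatever the lens; pixels are square), "cx", "cy" (the principal point, pixels), "k1" (the pictures are not rectified: a ray, as slopes to the right and down, at radius r is drawn at 1 + k1 r^2 times it, then the intrinsics apply), "rvec" (rotation vector, rad) and "tvec" (3), from world to camera coordinates, as OpenCV has them. Camera axes: x right, y down, z forward; pixel columns grow to the right and rows downward; lengths in m; the calibration is good to about 2 mm. A picture is of the moment at which its call begins. get_calibration takes no time and is no camera call.
A pose or a line that the arm cannot do raises robot.IKError and nothing moves.
- robot.job_done(): hands the job in, once; it reports no verdict.
The state is a dict: "time": time; "q": joint angles; "qvel": joint speeds; "joint_torque": joint torques, N m; "tool_pos": TCP position; "tcp_rot": TCP orientation; "ft_force": force on the tool from outside, world axes, zero at the start; "torque": the same for the moment, N m; "gripper_width": finger opening in m.
Only numpy, scipy, OpenCV 4.12 (cv2) and the standard library are available. Lean on these libraries where they do the work, as an engineer would, in place of code of your own. Each camera call takes 0.05 s, during which the arm holds its last target. There are 200 camera calls.

## Working session

There is one attempt and no reset: what is moved stays moved. The work goes in short steps, each a Python script; the robot and the scene stay as the last script left them, time stands still between calls to the robot, and variables do not carry over. Pictures are saved under pics/ and viewed, about 8 in all and at most 12, crops included, and the job is handed in when it is done.

```bash
mkdir -p pics; ls
python3 - <<'E'
from plant import robot
import cv2
for n in("side","top"):
    cv2.imwrite(f"pics/{n}0.png",robot.grab_frame(n)); print(n,robot.get_calibration(n))
print(robot.observe())
E
```

```text
pics
side {'vertical_fov': 46.554684091742274, 'cx': 316.9733891212314, 'cy': 238.03255903849004, 'k1': -0.03470782430214443, 'rvec': array([ 0.46352548, -2.62641286,  1.32457042]), 'tvec': array([0.46887203, 0.19197992, 1.31185971])}
top {'vertical_fov': 52.69981682075413, 'cx': 315.7900227993285, 'cy': 238.23618821882738, 'k1': -0.05252254587204152, 'rvec': array([ 2.12507145, -2.17276353,  0.0998514 ]), 'tvec': array([-0.03345082,  0.4922462 ,  0.96907608])}
{'time': 0.1, 'q': array([-8.73031056e+01,  5.99582541e+00,  5.53232201e+00,  8.96056693e+01,
        6.36025704e-04,  7.75279653e+01]), 'qvel': array([ 0.01928161, -0.08352599,  0.08172865, -0.03404844, -0.09062512,
       -0.12523416]), 'joint_torque': array([ 6.68366891e-03, -5.58208895e+01,  5.04716563e+01,  1.32658827e-02,
       -1.70152498e-04,  3.72742306e-06]), 'tool_pos': array([ 0.15701358, -0.57886881,  0.30320137]), 'tcp_rot': array([-1.79932597e+02, -1.55597654e-02,  1.51689195e+01]), 'ft_force': array([-0.35557457,  0.1807492 ,  0.12159723]), 'torque': array([ 0.01382634, -0.0203491 ,  0.01434779]), 'gripper_width': 0.08524340706369564}
```

View pics/side0.png

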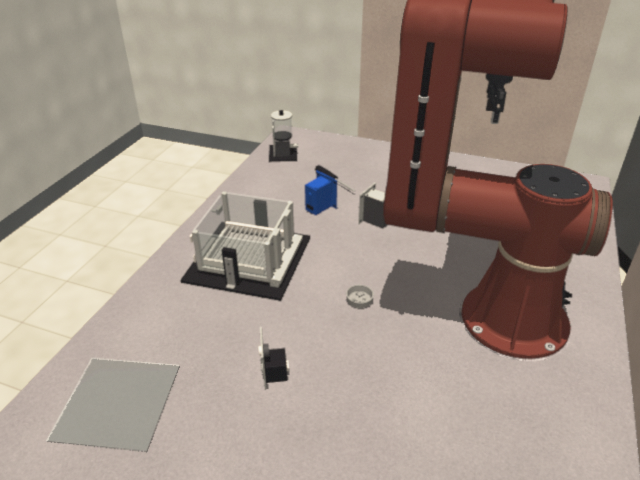

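View pics/top0.png

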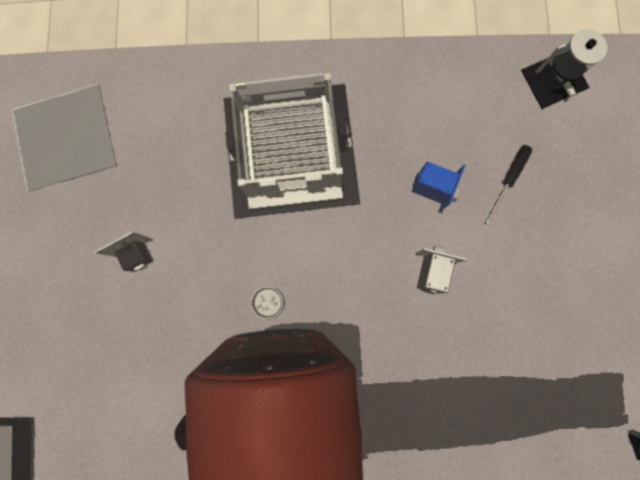

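```bash
cat > h.py <<'E'
import numpy as np, cv2
from plant import robot
def cam(n):
    c=robot.get_calibration(n); f=240/np.tan(np.radians(c["vertical_fov"])/2)
    K=np.array([[f,0,c["cx"]],[0,f,c["cy"]],[0,0,1.]]); return K,np.array([c["k1"],0,0,0,0.]),c["rvec"],c["tvec"]
def proj(n,P):
    K,d,r,t=cam(n); return cv2.projectPoints(np.array(P,float).reshape(-1,3),r,t,K,d)[0][:,0]
def unproj(n,uv,z):
    K,d,r,t=cam(n); R=cv2.Rodrigues(r)[0]
    p=cv2.undistortPoints(np.array(uv,float).reshape(-1,1,2),K,d)[:,0]
    D=np.c_[p,np.ones(len(p))]@R; C=-R.T@t
    s=(np.broadcast_to(z,len(p))-C[2])/D[:,2]; return C+s[:,None]*D
def crop(im,u0,v0,w,h,s):
    o=cv2.resize(im[v0:v0+h,u0:u0+w],None,fx=s,fy=s,interpolation=cv2.INTER_CUBIC)
    for u in range((u0+9)//10*10,u0+w,10):
        x=int((u+.5-u0)*s); cv2.line(o,(x,0),(x,6),(0,0,255),1); cv2.putText(o,str(u),(x-10,16),0,.35,(0,0,255),1)
    for v in range((v0+9)//10*10,v0+h,10):
        y=int((v+.5-v0)*s); cv2.line(o,(0,y),(6,y),(0,0,255),1); cv2.putText(o,str(v),(8,y+4),0,.35,(0,0,255),1)
    return o
E
python3 - <<'E'
from h import *
t=cv2.imread("pics/top0.png");s=cv2.imread("pics/side0.png")
a=crop(t,222,165,145,54,5.5);b=np.hstack([crop(t,410,235,70,59,5),crop(s,210,220,88,59,5)])
w=min(a.shape[1],b.shape[1]);cv2.imwrite("pics/c1.png",np.vstack([a[:,:w],b[:,:w]]))
for n in("top","side"):
    K,d,r,tt=cam(n);print(n,-cv2.Rodrigues(r)[0].T@tt)
E
```

```text
top [ 0.37403328 -0.06778287  1.01884166]
side [0.10936521 1.04377008 0.9360857 ]
```

View pics/c1.png

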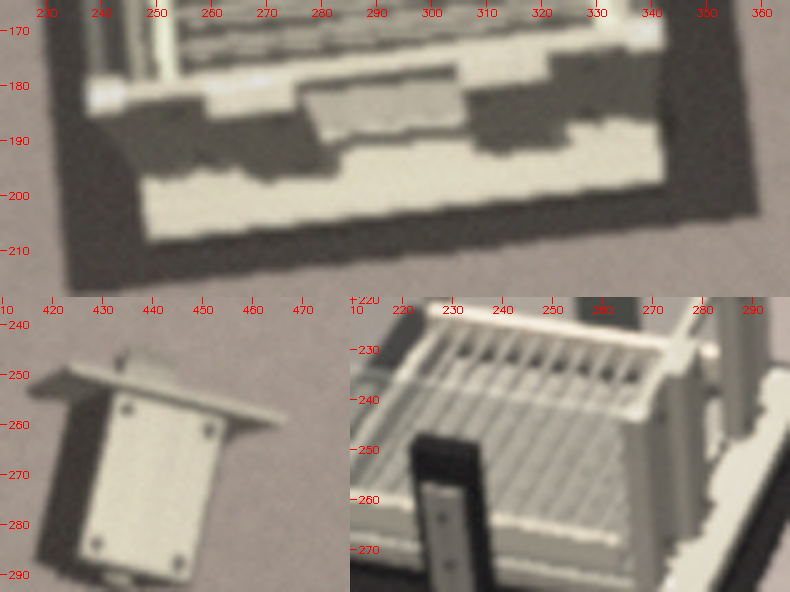

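Run:
```python
from h import *
P=lambda l,z:unproj("top",l,z)
def rep(n,A):
    print(n,A[:,:2].round(4).tolist(),"lens",np.linalg.norm(np.diff(A,axis=0),axis=1).round(4),"ang",[round(float(np.degrees(np.arctan2(d[1],d[0]))),2) for d in np.diff(A,axis=0)])
H=P([(433,254.2),(455,260.2),(447.5,291.2),(425,286)],.09);rep("housing fl fr rr rl",H);print(H.mean(0))
rep("plate top back?",P([(423,248),(466.5,259.3)],.1))
rep("sill front",P([(248.5,208.5),(342,198)],.034))
rep("sill back edge",P([(237.5,185),(342,172.5)],.14))
rep("uprights",P([(259.5,186.3),(275.5,184.7),(305.5,180.8),(321.5,179.3)],.14))
rep("board",P([(234,218),(359,204)],.01))
```

```text
housing fl fr rr rl [[0.4479, -0.2699], [0.4354, -0.3115], [0.3768, -0.2942], [0.3876, -0.2518]] lens [0.0434 0.0612 0.0437] ang [-106.75, 163.53, 75.61]
[ 0.41193982 -0.28186541  0.09      ]
plate top back? [[0.4594, -0.2493], [0.4359, -0.3308]] lens [0.0848] ang [-106.06]
sill front [[0.5561, 0.0937], [0.5731, -0.1004]] lens [0.1948] ang [-84.98]
sill back edge [[0.5815, 0.0968], [0.5998, -0.0982]] lens [0.1958] ang [-84.61]
uprights [[0.5778, 0.0556], [0.58, 0.0258], [0.5859, -0.0301], [0.5879, -0.0599]] lens [0.0299 0.0562 0.0298] ang [-85.77, -84.01, -86.07]
board [[0.5409, 0.1286], [0.5642, -0.1367]] lens [0.2663] ang [-84.98]
```

Run:
```python
from h import *
o=[180,0,163.7]; c=np.array([.412,-.2815])
print(robot.ik([*c,.3],o)); 
robot.move_pose([*c,.25],o)
print(robot.line_to([*c,.127],vel=.1,guard=8))
s=robot.observe();print(s["time"],s["tool_pos"],s["tcp_rot"],s["ft_force"])
robot.set_gripper(.03)
s=robot.observe();print(s["time"],s["gripper_width"],s["ft_force"])
robot.line_to([*c,.137],vel=.05);robot.pause(.3)
s=robot.observe();print(s["time"],s["gripper_width"],s["tool_pos"],s["tcp_rot"],s["ft_force"])
robot.line_to([*c,.25],vel=.12);robot.pause(.3)
s=robot.observe();print(s["time"],s["gripper_width"],s["tool_pos"],s["tcp_rot"],s["ft_force"],s["torque"])
a=robot.grab_frame("side");b=robot.grab_frame("top");cv2.imwrite("pics/s1.png",a);cv2.imwrite("pics/t1.png",b)
u=proj("side",[*c,.16])[0];v=proj("top",[*c,.2])[0];print(u,v)
f=lambda im,p:crop(im,int(np.clip(p[0]-40,0,560)),int(np.clip(p[1]-45,0,390)),80,90,5)
cv2.imwrite("pics/c2.png",np.hstack([f(a,u),f(b,v)]))
```

```text
[-49.39680898 -11.78191034 -12.03144329  89.75046705   0.
 -33.09680898]
False
3.1667 [ 0.41230246 -0.28185566  0.12773252] [-1.79962298e+02  5.61313298e-02  1.63699287e+02] [-0.3934801   0.25200718  0.08973717]
3.6167 0.0452039906097476 [-0.18082929  0.0445815   3.71379644]
4.2667 0.045346924284852576 [ 0.41188911 -0.28138492  0.1367231 ] [ 1.79985712e+02 -2.21606276e-02  1.63699720e+02] [ 0.0631431   0.33809292 -2.58209916]
5.6583 0.04522979103543872 [ 0.41188989 -0.28138511  0.24959954] [ 1.79982117e+02 -3.10688232e-02  1.63699588e+02] [ 0.52963991  0.15614878 -3.07551542] [-0.03029602 -0.02321932  0.00582232]
[381.33325198 174.33455141] [454.81847985 269.78769745]
```

View pics/c2.png

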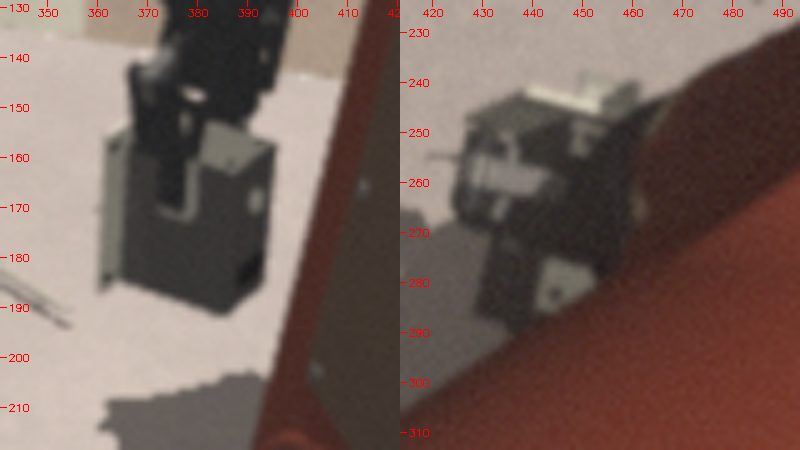

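```bash
cat >> h.py <<'E'
BAY=np.array([.5828,-.0020]); YAW=5.0
ex=np.array([np.cos(np.radians(YAW)),np.sin(np.radians(YAW))]); ey=np.array([-ex[1],ex[0]])
O=[180,0,YAW-180]
def tcp(dx,dy,z): return [*(BAY+ex*(dx-.0375)+ey*dy),.1277+.034+z]   # nominal plate_foot offset from bay -> TCP
def show(tag):
    s=robot.observe(); p=s["tool_pos"]; d=p[:2]-BAY
    print(tag,round(s["time"],2),"dx,dy,dz mm",(1e3*np.array([d@ex+.0375,d@ey,p[2]-.1617])).round(2),"rot",s["tcp_rot"].round(2),"F",s["ft_force"].round(2),"Fx",round(float(s["ft_force"][:2]@ex),2),"M",s["torque"].round(2),"w",round(s["gripper_width"],4)); return s
E
python3 - <<'E'
from h import *
robot.move_pose(tcp(-.065,0,.085),O); show("above")
print(robot.line_to(tcp(-.065,0,.008),vel=.12,guard=10)); show("low")
print(robot.line_to(tcp(-.009,0,.008),vel=.05,guard=6)); robot.pause(.3); show("near")
a=robot.grab_frame("side");b=robot.grab_frame("top");cv2.imwrite("pics/s2.png",a);cv2.imwrite("pics/t2.png",b)
cv2.imwrite("pics/c3.png",np.hstack([crop(a,215,195,100,110,4),crop(b,240,150,100,110,4)]))
E
```

```text
above 6.84 dx,dy,dz mm [-64.95  -0.85  85.04] rot [-1.7997e+02  1.0000e-02 -1.7507e+02] F [ 0.43 -1.05 -3.24] Fx 0.34 M [ 0.01 -0.    0.07] w 0.0454
False
low 7.63 dx,dy,dz mm [-64.7   -0.35   8.7 ] rot [-1.7998e+02  5.0000e-02 -1.7503e+02] F [-0.58  0.04 -2.29] Fx -0.58 M [-0.02  0.   -0.07] w 0.0453
False
near 9.2 dx,dy,dz mm [-9.06 -0.01  8.06] rot [-1.80e+02  1.00e-02 -1.75e+02] F [-0.17  0.03 -4.26] Fx -0.17 M [-0.01  0.03 -0.01] w 0.0451
```

View pics/c3.png

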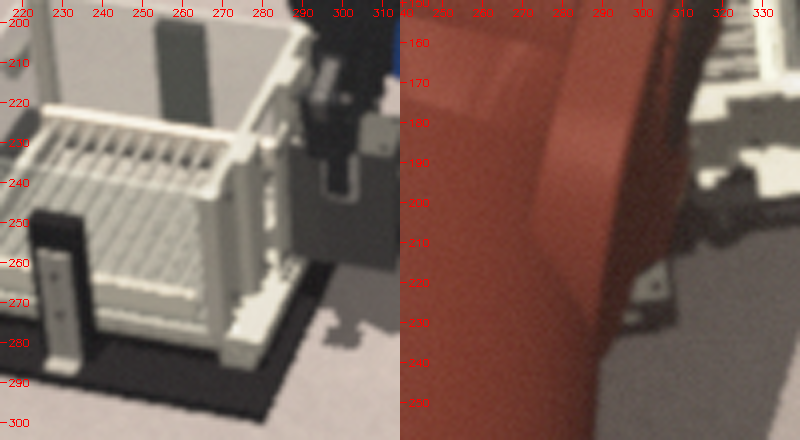

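Run:
```python
from h import *
c=BAY+ex*(-.0465)
for zz in(.132,.042): print(zz,[proj("top",[*(c-ex*.0345+ey*s*.023),zz])[0].round(1) for s in(-1,1)])
print("side foot near corner", [proj("side",[*(c+ex*.0375+ey*.042),z])[0].round(1) for z in(.042,.142)])
show("pre"); print(robot.line_to(tcp(-.009,0,-.006),vel=.008,guard=3)); robot.pause(.2);show("sill")
robot.pause(.3);show("sill")
b=robot.grab_frame("top");a=robot.grab_frame("side");cv2.imwrite("pics/c4.png",np.hstack([crop(a,255,195,65,85,6),crop(b,280,200,65,85,6)]))
```

```text
0.132 [array([307.5, 225. ]), array([282.8, 227.8])]
0.042 [array([309.4, 231.4]), array([287. , 233.9])]
side foot near corner [array([285.5, 263.9]), array([283.9, 232. ])]
pre 9.3 dx,dy,dz mm [-9.04 -0.01  8.04] rot [-180.    0. -175.] F [ 0.48  0.5  -2.83] Fx 0.52 M [-0.03  0.01  0.04] w 0.0454
True
sill 10.56 dx,dy,dz mm [-9.12  0.02 -0.46] rot [-1.80e+02 -2.00e-02 -1.75e+02] F [-0.82  0.06  6.11] Fx -0.82 M [-0.24 -0.2  -0.02] w 0.0451
sill 10.86 dx,dy,dz mm [-9.09  0.01 -0.45] rot [-1.80e+02 -2.00e-02 -1.75e+02] F [-1.38  0.29  4.9 ] Fx -1.35 M [-0.13 -0.16 -0.02] w 0.0453
```

View pics/c4.png

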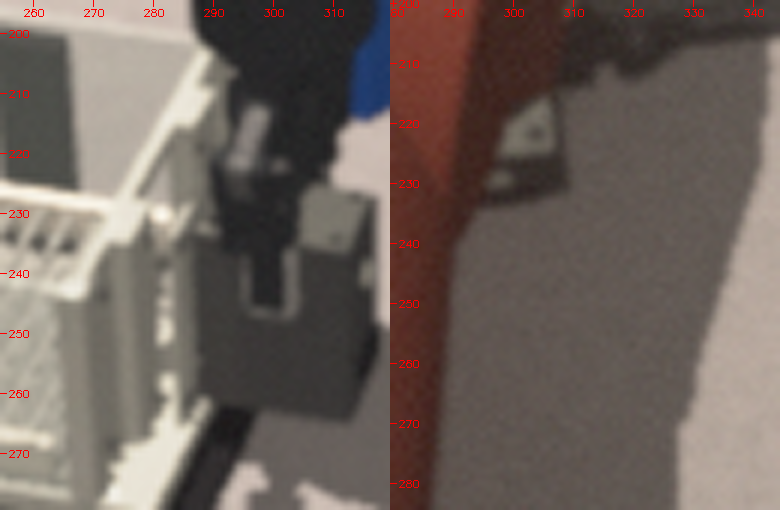

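Run:
```python
from h import *
def avg(n=12):
    r=[]
    for _ in range(n): robot.pause(.05); r.append(robot.observe()["ft_force"])
    return np.mean(r,0)
z=-.0002
robot.line_to(tcp(-.009,0,z),vel=.005); F0=avg(); print("base",F0.round(2))
dx=-.009
print(robot.line_to(tcp(.006,0,z),vel=.006,guard=4)); s=show("touch")
dx=float((s["tool_pos"][:2]-BAY)@ex+.0375)
for i in range(12):
    F=avg(); f=-(F-F0)[:2]@ex; print(round(dx*1e3,2),"push",round(float(f),2),"F",F.round(2))
    if f>9: break
    dx+=.0003 if f>3 else .0005
    robot.line_to(tcp(dx,0,z),vel=.005)
show("end")
b=robot.grab_frame("top");a=robot.grab_frame("side");cv2.imwrite("pics/c5.png",np.hstack([crop(a,255,195,65,85,6),crop(b,280,200,65,85,6)]))
```

```text
base [ 0.96 -0.42  0.29]
True
touch 13.63 dx,dy,dz mm [ 1.15  0.02 -0.27] rot [ 1.7996e+02 -1.7000e-01 -1.7500e+02] F [-0.79  0.49  3.39] Fx -0.75 M [-0.2  -0.1  -0.05] w 0.0451
1.15 push 1.02 F [-0.12  0.19  5.18]
1.65 push 4.3 F [-3.4   0.02  5.91]
1.95 push 6.18 F [-5.26 -0.15  6.86]
2.25 push 8.23 F [-7.32 -0.19  8.08]
2.55 push 9.85 F [-8.93 -0.43  9.23]
end 17.74 dx,dy,dz mm [ 1.5   0.07 -0.24] rot [ 179.94   -0.38 -175.04] F [-9.36 -0.45  9.85] Fx -9.37 M [-0.33  1.34 -0.37] w 0.0453
```

View pics/c5.png

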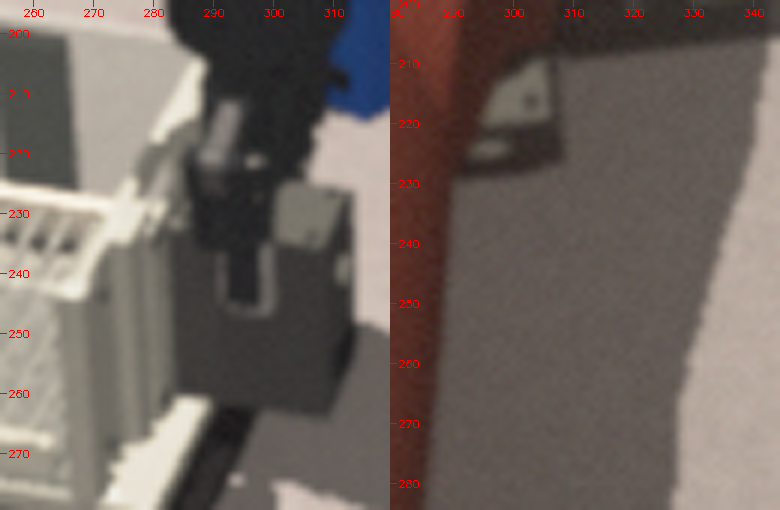

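Run:
```python
from h import *
c=BAY+ex*(-.0375+.0015)
print("pred rear-right bottom",proj("top",[*(c-ex*.0345-ey*.023),.034])[0].round(1))
robot.pause(1)
for i in range(3): robot.pause(.4); s=show("hold"); print(abs(s["qvel"]).max().round(2))
robot.job_done()
```

```text
pred rear-right bottom [309.  226.9]
hold 19.24 dx,dy,dz mm [ 1.5   0.05 -0.25] rot [ 179.95   -0.38 -175.04] F [-9.07 -0.36  9.39] Fx -9.07 M [-0.34  1.32 -0.36] w 0.0451
0.09
hold 19.64 dx,dy,dz mm [ 1.49  0.06 -0.25] rot [ 179.94   -0.38 -175.04] F [-9.73  0.54 10.48] Fx -9.64 M [-0.33  1.27 -0.36] w 0.0453
0.13
hold 20.04 dx,dy,dz mm [ 1.51  0.07 -0.25] rot [ 179.94   -0.38 -175.04] F [-9.8  -0.09  8.71] Fx -9.77 M [-0.34  1.3  -0.38] w 0.0455
0.08
the job is handed in; nothing more can be done
```

The lever module is in the bay with its plate on the sill. I handed the job in at about 20 s with the arm still gripping and pressing it. I picked it up across the housing, carried it upright, lowered it until it touched the sill, and pushed it in small force-checked steps.

Last checks:
- **Push:** the wrist measured a steady 9 to 10 N into the wall over the last 1 to 2 s, with the arm at rest. The grip held at 45 mm.
- **Centring:** the tool is within 0.1 mm of the measured middle of the bay. In the top camera picture, the housing corner lay about 1 px (about 2 mm) from where it should be. The plate itself was hidden by the arm there, so the centring is not measured directly on the plate.
- **Upright and flush:** the hand is tilted by only 0.4° and is within 0.1° of square to the wall.
- **Depth:** the tool stopped 1.5 mm past the contact point I had computed. I put this down to the error in the measured positions and give in the arm and grip.
- **Sill load:** pressing raised the upward force from the sill to about 9 to 10 N, more than I intended. The push on the uprights is therefore probably 1 to 2 N less than the wrist shows, which is still within 4 to 18 N.

I did not touch or approach the nose-poke module, the dish or the screwdriver.

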